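# Refit the hand wheel on the splined spindle of the book press

## Robot

A 6-joint arm with a two-finger parallel gripper is mounted at the origin on a cart in front of the work surface, level with it; the furniture and walls round the work are solid. World frame = base frame: x ahead of the robot, y to its left, z up, the work surface at z = 0. Lengths are in m, angles in rad, forces in N, time in s.
With the tool pointing down it reaches from about 0.35 to 0.975 m from the base axis. Payload 17.4 kg.
Tool frame: the origin (TCP) lies on the centre line of the jaws, within the pads' length; the fingertips stand 8 mm ahead of it and the grasp point (between the pads) lies 11 mm behind it; z points along the fingers, y is the line along which they close (so a half turn about z gives the same grasp; the last joint's range is limited). The gripper opens to 85 mm and grips with 20 to 120 N. Pads are 22 mm wide; open, the fingers measure 114 mm over their backs; the gripper's body (76 mm by 85 mm) begins 54 mm behind the grasp point. The pads swing forward as they close: fully open they stand 13 mm farther back than shut.
Start: joints at [1.159, 0.116, 1.442, -0, 1.584, -0.038], TCP at [0.246, 0.628, 0.239] pointing down, gripper open.
Joint ranges: [-2.83, 2.83], [-0.83, 2.19], [0.07, 2.5], [-1.14, 4.28], [0.01, 3], [-2.97, 2.97]. Speed limits (rad/s): [1.89, 1.89, 2.22, 3.14, 3.14, 3.14].

## Interface

Orientations are given as a unit quaternion [w, x, y, z].
In Python, from bench import robot gives the robot as it stands. The module is installed in compiled form; this text tells all that it offers.
- The arm moves only by the tool carry_out, never from a script. Its argument "motion" is a list of rows, each an object with "linear": the shift along the world's x, y, z in mm, a list of three; "rotation": the turn, a rotation vector about the world's x, y, z in degrees, a list of three. In form: [{"linear": [x, y, z], "rotation": [ax, ay, az]}, ...]. A call has 1 to 20 rows; each row shifts and turns the commanded pose from where the row before left it; what a row does not reach is not made up. A row lasts 1/12 s, in which the tool goes at most 41.7 mm and 7.16 degrees, less where a joint would pass 70% of its speed; a pose out of reach is approached as far as the arm can. A call with a gripper value outside its range is refused whole. "hand" is the gripper's target within -1 to 1 (shut at 1, half-way at 0, fully open at -1), set as the call begins (left out, the last holds). The fingers move at their own pace and stop on an object; the grip force is fixed at half the most. Time passes only in rows, so rows that do not move let the fingers close. It gives the time, the measured TCP pose, the force, the opening and the grip force at its end, in the units of the state.
- robot.get_obs(): the state, without advancing time (a new reading comes with each control period).
- robot.camera(name): name is "scene" or "top" or "wrist"; returns the picture (480x640x3 uint8, red, green, blue); there is no depth.
- robot.calibration(name): a dict with "intrinsics" (3x3 intrinsics, pixels), "origin" and "rotation" of the camera in the world. Camera axes: x right, y down, z forward; pixel columns grow to the right and rows downward; lengths in m; the calibration is good to about 2 mm. A picture is of the moment at which its call begins: read the wrist's pose just before it. calibration takes no time and is no camera call; for the wrist camera it gives the pose at the moment of the call.
- robot.finish_job(): hands the job in; it is judged then, once.
The state is a dict: "time": time; "joint_positions": joint angles; "qvel": joint speeds; "tau": joint torques, N m; "position": TCP position; "ee_rot": TCP orientation; "ft_force": force on the tool from outside, world axes, zero at the start; "ft_torque": the same for the moment, N m; "opening": opening from 0.0 (shut) to 1.0 (fully open); "finger_force": force on a finger pad.
Only numpy, scipy, OpenCV 4.12 (cv2) and the standard library are available. Lean on these libraries where they do the work, as an engineer would, in place of code of your own. Each camera call takes 0.05 s, during which the arm holds its last target. There are 200 camera calls.

## Task

The hand wheel has been taken off the small book press. Pick it up by its hub and fit it back, rim side down, on the toothed spindle standing up from the press: rock it to and fro about its axis while pushing down until the teeth mesh, and keep hold of it until it is pushed fully home on the spindle's collar - do not let it drop. Then let go of it.

Things in the scene. Friction and masses are not known exactly. Their poses are not given: they have to be found in the camera images.
- wheel_centre (a point): Centre (on the axis, half-way up) of the loose hand wheel, 0.35 to 0.6 kg: a grey hexagonal hub, 50 mm across flats and 60 mm tall, open right through, in a black rim 120 mm wide on three spokes. It starts level on the table, rim side down. z is up its axis; x is square to one flat, so flats face 0, 60, 120 ... degrees from x. Spokes at 0, 120 and 240 degrees from x.
- handwheel: The same wheel: origin on the axis at the hub's underside, 30 mm below its centre; axes as above. Rim and spokes lie 10 to 22 mm above the underside, so the hub's upper 38 mm is clear all round, to be gripped across two flats.
- wheel_bore (a point): Where the teeth of the wheel's bore begin, on its axis 8 mm above the underside (below it a plain recess 40 mm across). Six straight teeth 6 mm wide, one in the middle of each flat (0, 60 ... degrees from x), tips on a 28.4 mm circle, running to 1 mm below the top.
- spindle_end (a point): Centre of the upper end, 155 mm above the table, of the upright splined spindle of the grey press. z up, x turns with the spindle. Shaft 26 mm in diameter, its last 8 mm tapering to 14 mm; six teeth 6.5 mm wide, 38 mm across outside, at 30, 90, 150 ... degrees from x, with pointed tops 17 mm below this point. The spindle turns stiffly (0.25 N m).
- spindle_collar (a point): On the spindle's axis, at the top of its round collar (52 mm wide), 54 mm below the spindle's end. Home: the wheel's underside rests here, its centre 24 mm below the spindle's end. It meshes when the x axes of wheel and spindle differ by a multiple of 60 degrees, within about 5 degrees and 1.2 mm sideways; unmeshed teeth stop it 24 to 30 mm above home.
- press: The fixed press: origin on the table under the spindle's axis; base 110 (x) by 170 mm (y), 14 mm thick; a crosshead along y on two posts, 56 by 170 mm, its top 95 mm and its post nuts 100 mm above the table.

How it is judged:
By the outcome, as a careful person would: the job done as asked, in the order asked, and still so for the second after the job is handed in, with the robot touching nothing.
It also fails if it takes over 58 s, if anything falls off the work surface, if the arm or the gripper's body presses on something with over 40 N, if the wrist force passes 120 N, or if a joint passes its speed limit or range.

## Working session

There is one attempt and no reset: what is moved stays moved. The work goes in short steps, Python scripts to look and compute and a tool call to move; the robot and the scene stay as the last step left them, time stands still between calls to the robot, and variables do not carry over. Pictures are saved under pics/ and viewed, at most 10 in all, crops included, and the job is handed in when it is done.

Besides the shell and the picture viewer there is one more tool, called after ">>>" as name([rows], argument=value, ...), one row to a line, values as JSON. carry_out: Moves the arm, as the interface text tells. Its arguments: {"type":"object","properties":{"motion":{"type":"array"},"hand":{"type":"number"}},"required":["motion"]}

```bash
mkdir -p pics
python3 - <<'E'
from bench import robot
import cv2,numpy as np
o=robot.get_obs();print(o)
for n in("top","scene"):
    c=robot.calibration(n);print(n,c)
    cv2.imwrite(f"pics/{n}0.png",robot.camera(n)[:,:,::-1])
E
```

```text
{'time': 0.0, 'joint_positions': array([ 1.15917382e+00,  1.16517096e-01,  1.44227637e+00, -1.92726510e-05,
        1.58400132e+00, -3.77839831e-02]), 'qvel': array([ 0.00239564, -0.00068203,  0.00119901, -0.00040698, -0.00137546,
        0.00045924]), 'tau': array([ 3.18689432e-03, -7.31988573e+01, -6.32493067e+01,  7.67954634e-05,
        6.22433232e-03,  2.85424505e-05]), 'position': array([0.24643441, 0.62821047, 0.2385343 ]), 'ee_rot': array([-1.24533877e-04,  1.85832791e-01,  9.82581199e-01, -5.88099847e-04]), 'ft_force': array([ 0.38114653, -0.28518956, -0.3044207 ]), 'ft_torque': array([ 0.01356292, -0.02551459,  0.03137076]), 'finger_force': 0.0, 'opening': 0.9972171941379545}
top {'intrinsics': array([[537.89637518,   0.        , 319.6589928 ],
       [  0.        , 537.89637518, 239.88949683],
       [  0.        ,   0.        ,   1.        ]]), 'origin': array([0.31309206, 0.02659677, 1.19541215]), 'rotation': array([ 0.03299179, -0.69631028,  0.71647171, -0.02705206])}
scene {'intrinsics': array([[508.12645666,   0.        , 323.79682261],
       [  0.        , 508.12645666, 235.93327087],
       [  0.        ,   0.        ,   1.        ]]), 'origin': array([0.62787781, 0.76370025, 0.61601496]), 'rotation': array([-0.06742684,  0.14035146,  0.86931605, -0.46908922])}
```

View pics/top0.png

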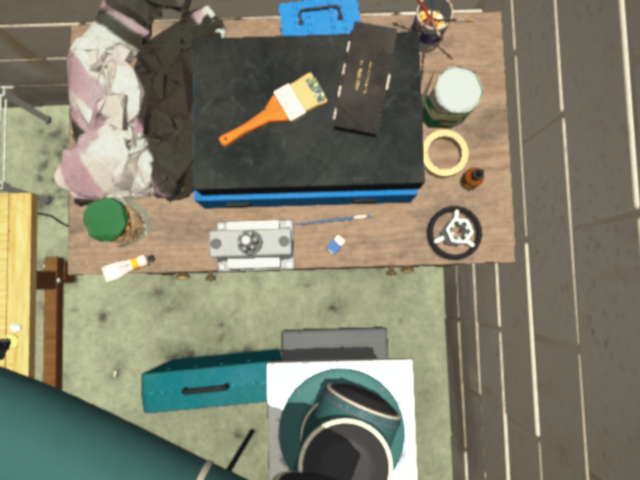

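View pics/scene0.png

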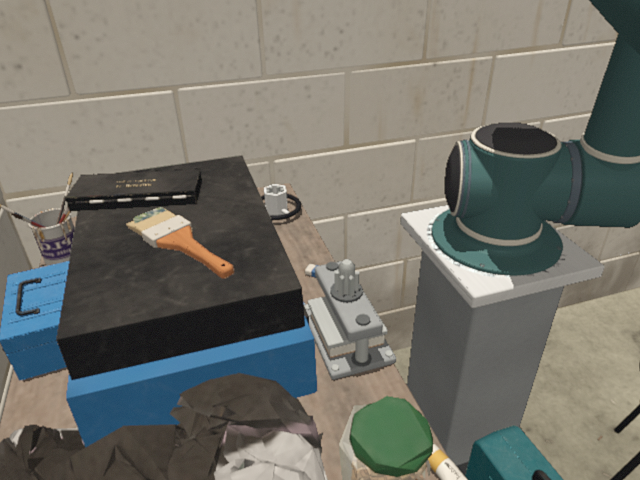

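Top view: the wheel is at about px (456,232) with its hub top near (461,231), at the right front edge. The press spindle end is near (249,241), with a black/blue box behind it. Scene view: spindle at (347,270), wheel hub at (275,197).

```bash
cat > h.py <<'E'
from bench import robot
import cv2,numpy as np
from scipy.spatial.transform import Rotation as R
def rot(c):
    q=c['rotation'];return R.from_quat(q,scalar_first=True).as_matrix()
def ray(c,px,z):
    d=rot(c)@np.linalg.inv(c['intrinsics'])@np.array([px[0],px[1],1.]);o=c['origin'];return o+d*(z-o[2])/d[2]
def proj(c,p):
    v=c['intrinsics']@rot(c).T@(np.array(p)-c['origin']);return v[:2]/v[2]
E
python3 - <<'E'
from h import *
c=robot.calibration("top")
im=cv2.imread("pics/top0.png")
# rim: dark pixels near wheel
g=im.max(2); x0,y0=420,200
m=(g[y0:265,x0:490]<60).astype('uint8')
n,l,s,ce=cv2.connectedComponentsWithStats(m);k=1+s[1:,4].argmax()
pts=np.argwhere(l==k)[:,::-1].astype(np.float32)+[x0,y0]
e=cv2.fitEllipse(cv2.convexHull(pts.astype(np.float32)));print(e,ray(c,e[0],0.018))
print("hubtop",ray(c,(461,231),.06)," spindle",ray(c,(249,240),.155))
for p in [(209,257),(293,268),(291,222),(211,228)]: print(ray(c,p,.095 if 0 else .05))
for p in [(198,195),(423,183)]: print('box',ray(c,p,.2))
cr=np.hstack([im[195:270,415:500],im[205:280,205:300]])
cv2.imwrite("pics/crop1.png",cv2.resize(cr,None,fx=4.4,fy=4.4,interpolation=2))
E
```

```text
((453.0868225097656, 233.09449768066406), (49.95258712768555, 51.159664154052734), 120.14966583251953) [ 0.41995964 -0.25797376  0.018     ]
hubtop [ 0.42011052 -0.26474062  0.06      ]  spindle [0.40555653 0.1713913  0.155     ]
[0.38092986 0.2721264  0.05      ]
[0.3523586  0.09327096 0.05      ]
[0.45101258 0.09520175 0.05      ]
[0.4430864  0.26716402 0.05      ]
box [0.48898689 0.2593861  0.2       ]
box [ 0.4991281 -0.1624797  0.2      ]
```

View pics/crop1.png

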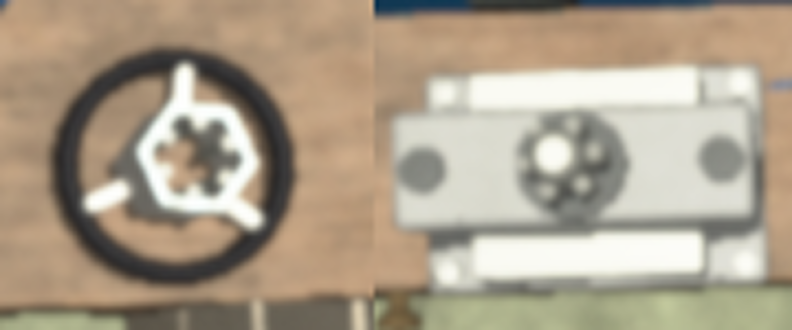

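Crop: the wheel has spokes pointing up/image-x (yaw about -5°). The spindle has six teeth around a bright tip. I'll look at the spindle close up on the way.

>>> carry_out([
  {"linear": [10, -30, 4], "rotation": [0, 0, -3]},
  {"linear": [10, -30, 4], "rotation": [0, 0, -3]},
  {"linear": [10, -30, 4], "rotation": [0, 0, -3]},
  {"linear": [10, -30, 4], "rotation": [0, 0, -3]},
  {"linear": [10, -30, 4], "rotation": [0, 0, -3]},
  {"linear": [10, -30, 4], "rotation": [0, 0, -3]},
  {"linear": [10, -30, 4], "rotation": [0, 0, -3]},
  {"linear": [10, -30, 4], "rotation": [0, 0, -3]},
  {"linear": [10, -30, 4], "rotation": [0, 0, -3]},
  {"linear": [10, -30, 4], "rotation": [0, 0, -3]},
  {"linear": [10, -30, 4], "rotation": [0, 0, -3]},
  {"linear": [10, -30, 4], "rotation": [0, 0, -3]},
  {"linear": [10, -30, 4], "rotation": [0, 0, -3]},
  {"linear": [10, -30, 4], "rotation": [0, 0, -3]},
  {"linear": [10, -30, 4], "rotation": [0, 0, -3]},
  {"linear": [0, 0, 0], "rotation": [0, 0, 0]},
  {"linear": [0, 0, 0], "rotation": [0, 0, 0]},
], hand=-1)

```text
time: 1.52
position: [0.3968, 0.1773, 0.2994]
ee_rot: [0.0, 0.549, 0.836, 0.0]
ft_force: [-0.1, -0.4, -1.1]
opening: 0.997
finger_force: 0.0
```

Run:
```python
from h import *
o=robot.get_obs();c=robot.calibration("wrist");print(o['position'],c)
cv2.imwrite("pics/w1.png",robot.camera("wrist")[:,:,::-1])
print(proj(c,(.4055,.1714,.155)),proj(c,o['position']))
```

```text
[0.39683703 0.17728191 0.29938181] {'intrinsics': array([[354.17803051,   0.        , 322.94394824],
       [  0.        , 354.17803051, 234.57452988],
       [  0.        ,   0.        ,   1.        ]]), 'origin': array([0.37088609, 0.23938484, 0.43505869]), 'rotation': array([0.13166872, 0.97034699, 0.20083577, 0.02747845])}
[328.62648736 233.02441736] [320.8098647  302.92904443]
```

View pics/w1.png

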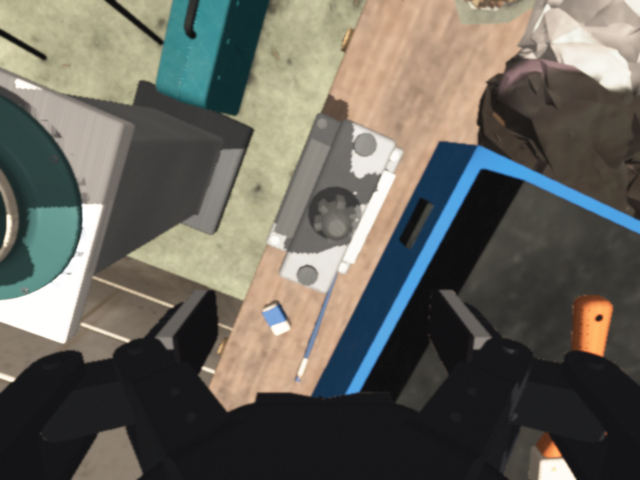

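The wrist view shows the press at centre, spindle tip near (338,217), crosshead post nuts at (365,145) and (308,275), and the blue box corner at (475,150). Next, enlarge the spindle and triangulate the box.

Run:
```python
from h import *
im=cv2.imread("pics/w1.png")
cv2.imwrite("pics/crop2.png",cv2.resize(im[180:250,295:375],None,fx=8,fy=8,interpolation=2))
w=robot.calibration("wrist");t=robot.calibration("top")
# box left-front corner of rim: wrist (475,150), top (195,203)
P=lambda c:c['intrinsics']@np.c_[rot(c).T,-rot(c).T@c['origin']]
for a,b in [((475,148),(194,205)),((338,217),(249,240))]:
    X=cv2.triangulatePoints(P(w),P(t),np.array(a,float),np.array(b,float));print((X[:3]/X[3]).ravel())
for p in [(365,145),(308,275)]: print(ray(w,p,.1))
```

```text
[0.47610331 0.27618401 0.16539055]
[0.41081806 0.17830875 0.10618904]
[0.40881135 0.24887841 0.1       ]
[0.4104889  0.11038488 0.1       ]
```

View pics/crop2.png

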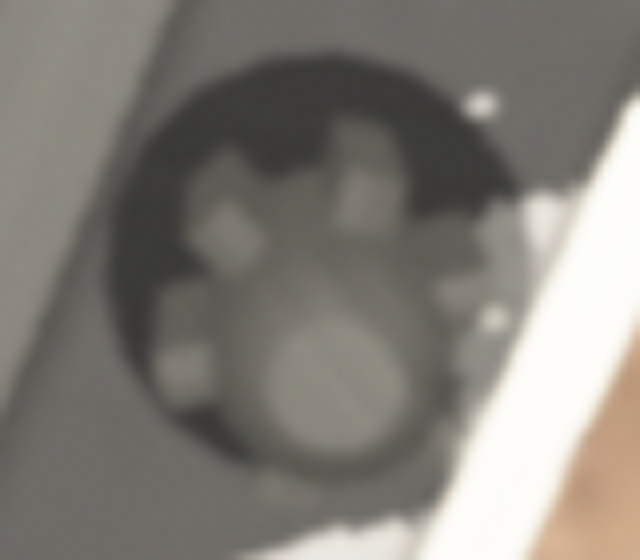

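The spindle crop shows the tip disc at image (337,228), the collar circle at about (334.7,212.5), and tooth peaks at crop (228,225), (365,205), (185,375) and (462,288).

Run:
```python
from h import *
w=robot.calibration("wrist")
f=lambda u,v:(295+u/8-.5,180+v/8-.5)
tip=ray(w,f(338,388),.155);col=ray(w,f(318,260),.101)
print(tip,col)
c=np.array([*((tip+col)/2)[:2]])
for cc in(tip[:2],col[:2],c):
  for p in [(228,225),(365,205),(185,375),(462,288)]:
    q=ray(w,f(*p),.137)[:2]-cc;a=np.degrees(np.arctan2(q[1],q[0]));print(np.linalg.norm(q)*1e3,a,(a%60))
```

```text
[0.40947309 0.17890361 0.155     ] [0.40830729 0.18059976 0.101     ]
17.43598126100202 153.51642275638827 33.516422756388266
15.88716335194302 101.16629899528048 41.166298995280485
16.181950339873296 -145.22752809971894 34.77247190028106
15.36531508609836 48.42458673287027 48.42458673287027
15.667973668380787 157.16949392105633 37.16949392105633
14.021079134668268 97.83296296697924 37.83296296697924
16.321966625609868 -137.98348279455547 42.01651720544453
15.003668957611193 40.77313295171458 40.77313295171458
16.54359149557979 155.2453742262675 35.2453742262675
14.947819526775557 99.60364969718142 39.603649697181424
16.219496124537915 -141.58988213654519 38.410117863454815
15.150659847393168 44.64448596097035 44.64448596097035
```

>>> carry_out([
  {"linear": [1.5, -28, -1.5], "rotation": [0, 0, -1.9]},
  {"linear": [1.5, -28, -1.5], "rotation": [0, 0, -1.9]},
  {"linear": [1.5, -28, -1.5], "rotation": [0, 0, -1.9]},
  {"linear": [1.5, -28, -1.5], "rotation": [0, 0, -1.9]},
  {"linear": [1.5, -28, -1.5], "rotation": [0, 0, -1.9]},
  {"linear": [1.5, -28, -1.5], "rotation": [0, 0, -1.9]},
  {"linear": [1.5, -28, -1.5], "rotation": [0, 0, -1.9]},
  {"linear": [1.5, -28, -1.5], "rotation": [0, 0, -1.9]},
  {"linear": [1.5, -28, -1.5], "rotation": [0, 0, -1.9]},
  {"linear": [1.5, -28, -1.5], "rotation": [0, 0, -1.9]},
  {"linear": [1.5, -28, -1.5], "rotation": [0, 0, -1.9]},
  {"linear": [1.5, -28, -1.5], "rotation": [0, 0, -1.9]},
  {"linear": [1.5, -28, -1.5], "rotation": [0, 0, -1.9]},
  {"linear": [1.5, -28, -1.5], "rotation": [0, 0, -1.9]},
  {"linear": [1.5, -28, -1.5], "rotation": [0, 0, -1.9]},
  {"linear": [0, 0, 0], "rotation": [0, 0, 0]},
  {"linear": [0, 0, 0], "rotation": [0, 0, 0]},
])

```text
time: 2.98
position: [0.4194, -0.2415, 0.2759]
ee_rot: [-0.001, 0.737, 0.676, -0.0]
ft_force: [0.5, 0.0, -0.2]
opening: 0.998
finger_force: 0.0
```

Run:
```python
from h import *
o=robot.get_obs();c=robot.calibration("wrist");print(o['position'],c['origin'])
im=robot.camera("wrist")[:,:,::-1]
cv2.imwrite("pics/w2.png",im)
u,v=np.round(proj(c,(.42,-.262,.03))).astype(int);print(u,v)
np.savez("w2",**c)
x0,y0=max(u-80,0),max(v-65,0);print(x0,y0)
cv2.imwrite("pics/w2c.png",cv2.resize(im[y0:y0+130,x0:x0+160],None,fx=4.5,fy=4.5,interpolation=2))
```

```text
[ 0.41942683 -0.2414635   0.27589801] [ 0.42632255 -0.17418847  0.41165335]
325 220
245 155
```

View pics/w2c.png

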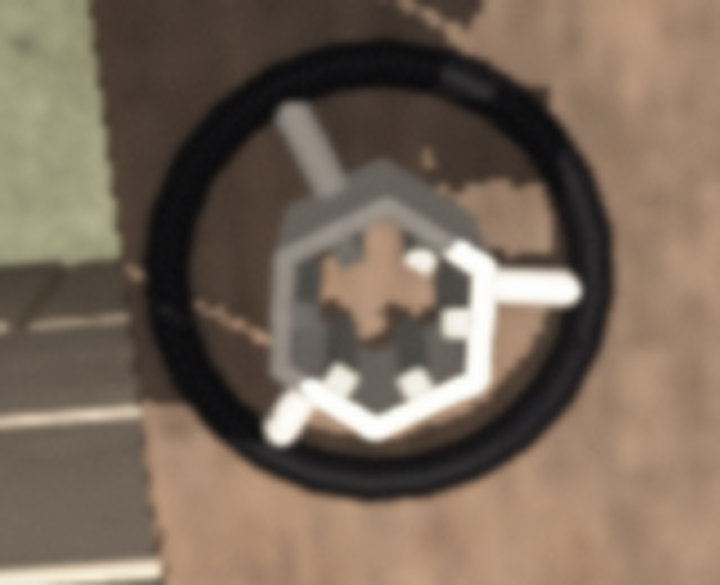

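The wheel crop shows top hexagon corners at (385,200), (492,262), (488,383), (377,437), (275,378) and (280,258). The rim centre is about (379,268), with one spoke pointing right.

Run:
```python
from h import *
c=np.load("w2.npz");c={k:c[k] for k in c}
f=lambda p:(245+p[0]/4.5-.4,155+p[1]/4.5-.4)
q=np.array([ray(c,f(p),.06)[:2] for p in [(385,200),(492,258),(488,383),(377,437),(275,378),(280,258)]])
m=q.mean(0);d=q-m;print(m,np.hypot(*d.T)*1e3,np.degrees(np.arctan2(d[:,1],d[:,0]))%60-30)
r=ray(c,f((379,268)),.017);print(r)
for p in [(570,290),(292,110),(280,435)]:
  s=ray(c,f(p),.022)[:2]
  for mm in (m,r[:2]): print(np.hypot(*(s-mm)),np.degrees(np.arctan2(*(s-mm)[::-1])))
o=robot.get_obs();print(R.from_quat(o['ee_rot'],scalar_first=True).as_matrix().round(4),o['position'])
```

```text
[ 0.4251286  -0.26191051] [27.58540518 28.41590761 28.42794475 27.92649721 28.21390328 27.30476873] [-5.65981613 -4.42297139 -6.41315664 -7.40186069 -5.94479738 -6.78483923]
[ 0.42512666 -0.2589956   0.017     ]
0.047568625345849935 -6.9011127770735055
0.048008076130725046 -10.356558906594678
0.04830995570282094 111.6969424973618
0.045613530480234886 113.04843497021925
0.04734363394381293 -127.62433547057596
0.04968308174446108 -125.5699590015
[[ 8.430e-02  9.964e-01 -9.000e-04]
 [ 9.964e-01 -8.430e-02  1.000e-03]
 [ 9.000e-04 -1.000e-03 -1.000e+00]] [ 0.41943072 -0.24079087  0.27621853]
```

>>> carry_out([
  {"linear": [0.6, -2, -20], "rotation": [0, 0, -0.2]},
  {"linear": [0.6, -2, -20], "rotation": [0, 0, -0.2]},
  {"linear": [0.6, -2, -20], "rotation": [0, 0, -0.2]},
  {"linear": [0.6, -2, -20], "rotation": [0, 0, -0.2]},
  {"linear": [0.6, -2, -20], "rotation": [0, 0, -0.2]},
  {"linear": [0.6, -2, -20], "rotation": [0, 0, -0.2]},
  {"linear": [0.6, -2, -20], "rotation": [0, 0, -0.2]},
  {"linear": [0.6, -2, -20], "rotation": [0, 0, -0.2]},
  {"linear": [0.6, -2, -20], "rotation": [0, 0, -0.2]},
  {"linear": [0, -2, -20], "rotation": [0, 0, -0.2]},
  {"linear": [0, 0, -7], "rotation": [0, 0, 0]},
  {"linear": [0, 0, -7], "rotation": [0, 0, 0]},
  {"linear": [0, 0, -7], "rotation": [0, 0, 0]},
  {"linear": [0, 0, -7], "rotation": [0, 0, 0]},
  {"linear": [0, 0, -6], "rotation": [0, 0, 0]},
  {"linear": [0, 0, -6], "rotation": [0, 0, 0]},
  {"linear": [0, 0, 0], "rotation": [0, 0, 0]},
  {"linear": [0, 0, 0], "rotation": [0, 0, 0]},
])

```text
time: 4.53
position: [0.4243, -0.2616, 0.0367]
ee_rot: [-0.0, 0.748, 0.663, -0.0]
ft_force: [-0.3, 0.5, -0.0]
opening: 1.001
finger_force: 0.0
```

>>> carry_out([
  {"linear": [0, 0, 0], "rotation": [0, 0, 0]},
  {"linear": [0, 0, 0], "rotation": [0, 0, 0]},
  {"linear": [0, 0, 0], "rotation": [0, 0, 0]},
  {"linear": [0, 0, 0], "rotation": [0, 0, 0]},
  {"linear": [0, 0, 0], "rotation": [0, 0, 0]},
  {"linear": [0, 0, 0], "rotation": [0, 0, 0]},
  {"linear": [0, 0, 0], "rotation": [0, 0, 0]},
  {"linear": [0, 0, 0], "rotation": [0, 0, 0]},
  {"linear": [0, 0, 0], "rotation": [0, 0, 0]},
  {"linear": [0, 0, 0], "rotation": [0, 0, 0]},
  {"linear": [0, 0, 0], "rotation": [0, 0, 0]},
  {"linear": [0, 0, 0], "rotation": [0, 0, 0]},
], hand=1)

```text
time: 5.53
position: [0.4246, -0.2618, 0.0374]
ee_rot: [0.0, 0.748, 0.663, 0.0]
ft_force: [-1.1, 0.4, 5.8]
opening: 0.574
finger_force: 63.3
```

>>> carry_out([
  {"linear": [0, 0, 5], "rotation": [0, 0, 0]},
  {"linear": [0, 0, 10], "rotation": [0, 0, 0]},
  {"linear": [0, 0, 20], "rotation": [0, 0, 0]},
  {"linear": [0, 0, 20], "rotation": [0, 0, 0]},
  {"linear": [0, 0, 20], "rotation": [0, 0, 0]},
  {"linear": [0, 0, 20], "rotation": [0, 0, 0]},
  {"linear": [0, 0, 20], "rotation": [0, 0, 0]},
  {"linear": [0, 0, 20], "rotation": [0, 0, 0]},
  {"linear": [0, 0, 20], "rotation": [0, 0, 0]},
  {"linear": [0, 0, 20], "rotation": [0, 0, 0]},
  {"linear": [0, 0, 20], "rotation": [0, 0, 0]},
  {"linear": [0, 0, 20], "rotation": [0, 0, 0]},
  {"linear": [0, 0, 0], "rotation": [0, 0, 0]},
  {"linear": [0, 0, 0], "rotation": [0, 0, 0]},
])

```text
time: 6.7
position: [0.4245, -0.2616, 0.2525]
ee_rot: [0.001, 0.748, 0.663, 0.0]
ft_force: [0.1, -0.1, -5.4]
opening: 0.573
finger_force: 63.3
```

Run:
```python
from h import *
o=robot.get_obs();c=robot.calibration("wrist");print(o['position'],c['origin'])
im=robot.camera("wrist")[:,:,::-1]
cv2.imwrite("pics/w3.png",im)
np.savez("w3",**c,tcp=o['position'],ee=o['ee_rot'])
```

```text
[ 0.42445325 -0.26164157  0.25253476] [ 0.4333543  -0.1943325   0.38815979]
```

View pics/w3.png

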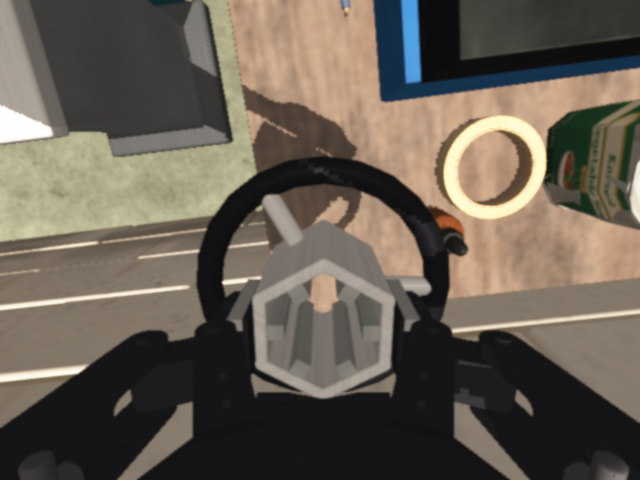

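The wheel is gripped squarely by its hub, with the top hexagon centre near px (323.5,329). Next, the in-hand offset.

Run:
```python
from h import *
d=np.load("w3.npz");c={k:d[k] for k in('origin','rotation','intrinsics')}
t=d['tcp'];M=R.from_quat(d['ee'],scalar_first=True).as_matrix()
q=np.array([ray(c,p,t[2]+.023) for p in [(323,262),(392,292),(392,368),(324,396),(255,368),(255,292)]])
print((M.T@(q.mean(0)-t))*1e3); e=q[1]-q[2];print(np.degrees(np.arctan2(e[1],e[0]))-90,np.linalg.norm(e))
im=np.array([385,268]);
r=ray(c,(323,272),t[2]-.02);print(M.T@(r-t)*1e3)
print(np.degrees(np.arctan2(M[1,1],M[0,1])))
```

```text
[  0.62763756   1.08179066 -22.99899956]
-3.9657500034897453 0.03048134450972624
[ 6.50501071  0.90475981 19.99685065]
-6.918775072542845
```

>>> carry_out([
  {"linear": [-4, 12, 10], "rotation": [0, 0, 0]},
  {"linear": [-4, 20, 10], "rotation": [0, 0, 1]},
  {"linear": [-4, 25, 10], "rotation": [0, 0, 1]},
  {"linear": [-4, 25, 0], "rotation": [0, 0, 1]},
  {"linear": [0, 25, 0], "rotation": [0, 0, 1]},
  {"linear": [0, 25, 0], "rotation": [0, 0, 1]},
  {"linear": [0, 25, 0], "rotation": [0, 0, 1]},
  {"linear": [0, 25, 0], "rotation": [0, 0, 1]},
  {"linear": [0, 25, 0], "rotation": [0, 0, 1]},
  {"linear": [0, 25, 0], "rotation": [0, 0, 1]},
  {"linear": [0, 25, 0], "rotation": [0, 0, 1]},
  {"linear": [0, 25, 0], "rotation": [0, 0, 1]},
  {"linear": [0, 25, 0], "rotation": [0, 0, 1]},
  {"linear": [0, 25, 0], "rotation": [0, 0, 1]},
  {"linear": [0, 25, 0], "rotation": [0, 0, 1]},
  {"linear": [0, 25, 0], "rotation": [0, 0, 1]},
  {"linear": [0, 25, 0], "rotation": [0, 0, 1]},
  {"linear": [0, 20, 0], "rotation": [0, 0, 0]},
  {"linear": [0, 14, 0], "rotation": [0, 0, 0]},
  {"linear": [0, 0, 0], "rotation": [0, 0, 0]},
])

```text
time: 8.42
position: [0.4074, 0.1815, 0.2807]
ee_rot: [-0.001, 0.648, 0.762, -0.001]
ft_force: [1.3, -0.1, -3.1]
opening: 0.572
finger_force: 63.3
```

Run:
```python
from h import *
o=robot.get_obs();print(o['position'],o['ee_rot'],o['ft_force'],o['joint_positions'])
im=robot.camera("scene")[:,:,::-1]
cv2.imwrite("pics/s2.png",cv2.resize(im[180:400,240:440],None,fx=2.7,fy=2.7))
```

```text
[0.40740264 0.18151452 0.28068898] [-7.69888798e-04  6.47987860e-01  7.61649954e-01 -6.98594318e-04] [ 1.32243579 -0.11914558 -3.11154878] [ 3.61508948e-01 -4.01835832e-01  1.83942403e+00  6.79082517e-04
  1.70597173e+00  2.00683682e-01]
```

View pics/s2.png

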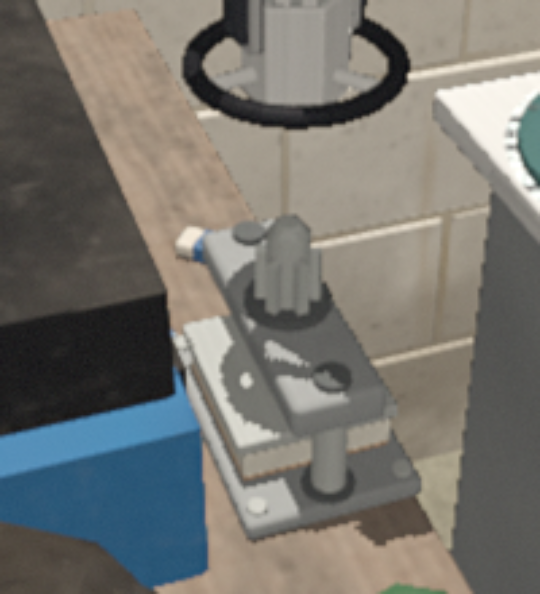

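Everything is clear: the wheel is above the spindle, with a slab to the side (crop x<170). I'll descend to just over the taper.

>>> carry_out([
  {"linear": [0.2, -0.2, -15], "rotation": [0, 0, 0]},
  {"linear": [0, 0, -15], "rotation": [0, 0, 0]},
  {"linear": [0, 0, -15], "rotation": [0, 0, 0]},
  {"linear": [0, 0, -15], "rotation": [0, 0, 0]},
  {"linear": [0, 0, -12], "rotation": [0, 0, 0]},
  {"linear": [0, 0, -10], "rotation": [0, 0, 0]},
  {"linear": [0, 0, -8], "rotation": [0, 0, 0]},
  {"linear": [0, 0, -8], "rotation": [0, 0, 0]},
  {"linear": [0, 0, -3], "rotation": [0, 0, 0]},
  {"linear": [0, 0, 0], "rotation": [0, 0, 0]},
  {"linear": [0, 0, 0], "rotation": [0, 0, 0]},
])

```text
time: 9.38
position: [0.4087, 0.1792, 0.1812]
ee_rot: [0.0, 0.649, 0.761, 0.0]
ft_force: [0.3, -0.3, -3.6]
opening: 0.578
finger_force: 63.2
```

>>> carry_out([
  {"linear": [0, 0, -2], "rotation": [0, 0, 0]},
  {"linear": [0, 0, -2], "rotation": [0, 0, 0]},
  {"linear": [0, 0, -2], "rotation": [0, 0, 0]},
  {"linear": [0, 0, 0], "rotation": [0, 0, 0]},
])

```text
time: 9.72
position: [0.4085, 0.1792, 0.1745]
ee_rot: [-0.0, 0.649, 0.761, -0.0]
ft_force: [0.5, -0.0, -4.3]
opening: 0.577
finger_force: 63.2
```

No side force, so it is well centred. On towards the teeth.

>>> carry_out([
  {"linear": [0, 0, -1.5], "rotation": [0, 0, 0]},
  {"linear": [0, 0, -1.5], "rotation": [0, 0, 0]},
  {"linear": [0, 0, -1.5], "rotation": [0, 0, 0]},
  {"linear": [0, 0, -1.5], "rotation": [0, 0, 0]},
  {"linear": [0, 0, -1.5], "rotation": [0, 0, 0]},
  {"linear": [0, 0, 0], "rotation": [0, 0, 0]},
])

```text
time: 10.22
position: [0.4085, 0.1791, 0.1669]
ee_rot: [-0.0, 0.649, 0.761, -0.0]
ft_force: [-1.0, -0.1, -4.0]
opening: 0.577
finger_force: 63.2
```

Now rock while pushing gently down.

>>> carry_out([
  {"linear": [0, 0, -1], "rotation": [0, 0, 2]},
  {"linear": [0, 0, -1], "rotation": [0, 0, 2]},
  {"linear": [0, 0, -1], "rotation": [0, 0, -2]},
  {"linear": [0, 0, -1], "rotation": [0, 0, -2]},
  {"linear": [0, 0, -0.5], "rotation": [0, 0, -2]},
  {"linear": [0, 0, -0.5], "rotation": [0, 0, 2]},
])

```text
time: 10.72
position: [0.4086, 0.1792, 0.1623]
ee_rot: [0.0, 0.65, 0.76, 0.0]
ft_force: [-0.4, 0.2, -3.9]
opening: 0.574
finger_force: 63.2
```

>>> carry_out([
  {"linear": [0, 0, -1], "rotation": [0, 0, 2]},
  {"linear": [0, 0, -1], "rotation": [0, 0, 1]},
  {"linear": [0, 0, -1], "rotation": [0, 0, -2]},
  {"linear": [0, 0, -1], "rotation": [0, 0, -2]},
  {"linear": [0, 0, -1], "rotation": [0, 0, 1]},
  {"linear": [0, 0, 0], "rotation": [0, 0, 0]},
])

```text
time: 11.22
position: [0.4085, 0.1792, 0.1571]
ee_rot: [-0.0, 0.648, 0.762, -0.0]
ft_force: [-1.0, 0.0, -4.9]
opening: 0.575
finger_force: 63.2
```

Meshed, below the unmeshed stop with no resistance. Continue down with small rocking.

>>> carry_out([
  {"linear": [0, 0, -1.5], "rotation": [0, 0, 1]},
  {"linear": [0, 0, -1.5], "rotation": [0, 0, -1]},
  {"linear": [0, 0, -1.5], "rotation": [0, 0, -1]},
  {"linear": [0, 0, -1.5], "rotation": [0, 0, 1]},
  {"linear": [0, 0, -1.5], "rotation": [0, 0, 1]},
  {"linear": [0, 0, -1.5], "rotation": [0, 0, -1]},
  {"linear": [0, 0, -1.5], "rotation": [0, 0, -1]},
  {"linear": [0, 0, -1.5], "rotation": [0, 0, 1]},
  {"linear": [0, 0, -1.5], "rotation": [0, 0, 0]},
  {"linear": [0, 0, -1.5], "rotation": [0, 0, 0]},
  {"linear": [0, 0, 0], "rotation": [0, 0, 0]},
])

```text
time: 12.13
position: [0.4085, 0.1791, 0.1419]
ee_rot: [-0.0, 0.649, 0.761, -0.0]
ft_force: [-0.0, -1.3, -4.8]
opening: 0.576
finger_force: 63.2
```

>>> carry_out([
  {"linear": [0, 0, -1], "rotation": [0, 0, 0]},
  {"linear": [0, 0, -1], "rotation": [0, 0, 0]},
  {"linear": [0, 0, -1], "rotation": [0, 0, 0]},
  {"linear": [0, 0, -1], "rotation": [0, 0, 0]},
  {"linear": [0, 0, 0], "rotation": [0, 0, 0]},
])

```text
time: 12.55
position: [0.4086, 0.1792, 0.1384]
ee_rot: [0.0, 0.649, 0.761, 0.0]
ft_force: [0.1, -0.0, -3.5]
opening: 0.576
finger_force: 63.3
```

>>> carry_out([
  {"linear": [0, 0, -0.7], "rotation": [0, 0, 0]},
  {"linear": [0, 0, -0.7], "rotation": [0, 0, 0]},
  {"linear": [0, 0, 0], "rotation": [0, 0, 0]},
])

```text
time: 12.8
position: [0.4087, 0.1793, 0.1383]
ee_rot: [0.0, 0.649, 0.761, 0.0]
ft_force: [-7.9, -2.1, 13.0]
opening: 0.572
finger_force: 65.3
```

>>> carry_out([
  {"linear": [0, 0, -0.6], "rotation": [0, 0, 1]},
  {"linear": [0, 0, 0], "rotation": [0, 0, -1]},
  {"linear": [0, 0, 0], "rotation": [0, 0, 0]},
])

```text
time: 13.05
position: [0.4091, 0.1794, 0.1383]
ee_rot: [0.001, 0.649, 0.761, 0.001]
ft_force: [-6.1, -2.5, 15.5]
opening: 0.569
finger_force: 65.6
```

Firmly seated on the collar. Ease off the push and open.

>>> carry_out([
  {"linear": [0, 0, 1], "rotation": [0, 0, 0]},
  {"linear": [0, 0, 0], "rotation": [0, 0, 0]},
])

```text
time: 13.22
position: [0.409, 0.1794, 0.1383]
ee_rot: [0.0, 0.649, 0.761, 0.001]
ft_force: [-2.2, -0.1, 8.9]
opening: 0.577
finger_force: 64.7
```

>>> carry_out([
  {"linear": [0, 0, 0], "rotation": [0, 0, 0]},
  {"linear": [0, 0, 0], "rotation": [0, 0, 0]},
  {"linear": [0, 0, 0], "rotation": [0, 0, 0]},
  {"linear": [0, 0, 0], "rotation": [0, 0, 0]},
  {"linear": [0, 0, 0], "rotation": [0, 0, 0]},
  {"linear": [0, 0, 0], "rotation": [0, 0, 0]},
  {"linear": [0, 0, 0], "rotation": [0, 0, 0]},
  {"linear": [0, 0, 0], "rotation": [0, 0, 0]},
], hand=-0.6)

```text
time: 13.88
position: [0.4086, 0.1792, 0.1373]
ee_rot: [-0.0, 0.649, 0.761, -0.0]
ft_force: [0.1, -0.2, 0.5]
opening: 0.8
finger_force: 0.0
```

>>> carry_out([
  {"linear": [0, 0, 5], "rotation": [0, 0, 0]},
  {"linear": [0, 0, 8], "rotation": [0, 0, 0]},
  {"linear": [0, 0, 12], "rotation": [0, 0, 0]},
  {"linear": [0, 0, 15], "rotation": [0, 0, 0]},
  {"linear": [0, 0, 20], "rotation": [0, 0, 0]},
  {"linear": [0, 0, 20], "rotation": [0, 0, 0]},
  {"linear": [0, 0, 20], "rotation": [0, 0, 0]},
  {"linear": [0, 0, 20], "rotation": [0, 0, 0]},
  {"linear": [0, 0, 10], "rotation": [0, 0, 0]},
  {"linear": [0, 0, 0], "rotation": [0, 0, 0]},
  {"linear": [0, 0, 0], "rotation": [0, 0, 0]},
])

```text
time: 14.8
position: [0.4087, 0.1792, 0.2674]
ee_rot: [0.0, 0.649, 0.761, 0.0]
ft_force: [0.2, -0.2, -0.0]
opening: 0.803
finger_force: 0.0
```

Run:
```python
from h import *
im=robot.camera("scene")[:,:,::-1]
cv2.imwrite("pics/s3.png",cv2.resize(im[180:400,240:440],None,fx=2.7,fy=2.7))
o=robot.get_obs();print(o['position'],o['ft_force'])
```

```text
[0.40844542 0.17912995 0.26654105] [-0.77357986 -0.5229047  -0.76171562]
```

View pics/s3.png

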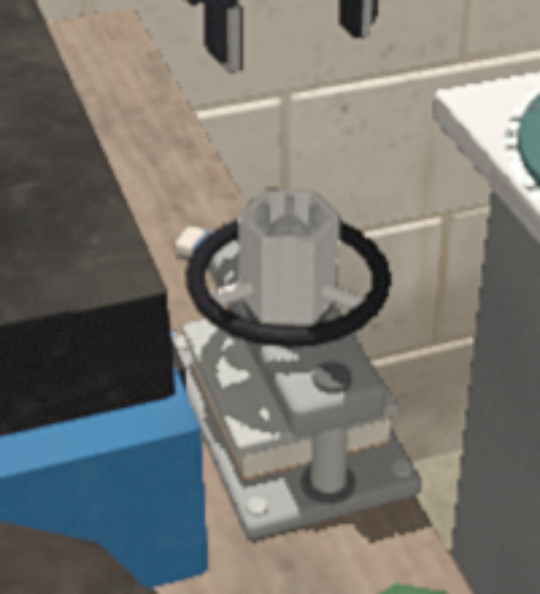

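The wheel sits level on the press, down on the collar, with the spindle end just inside the hub (crop 290,220). The gripper is clear.

```bash
python3 -c "
from bench import robot;print(robot.finish_job())"
```

```text
the job is handed in; nothing more can be done
None
```

The hand wheel is back on the spindle, meshed and pushed fully home on the collar. I then let go of it, raised the gripper clear and handed the job in at about 15 s.

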